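# Stand the chopping board in the rack until the catch holds it

## Task

The small white chopping board lies sloping on the loading rest of the wire rack. Tip it up so that it stands on its long edge in the groove, leaning back on the fence, then slide it along the groove into the slot and press it against the sprung buffer until the spring catch snaps back behind it and holds it there. Do not force it and leave the shaker, the dredger and the little cup where they stand.

Things in the scene. Friction and masses are not known exactly. Their poses are not given: they have to be found in the camera images.
- rack: Fixed steel wire rack 420 mm long (its y), at most 90 mm high. Origin on the counter below the fence foot; x across it away from the robot, y along the groove towards slot and buffer, z up. Groove: 17.5 mm wide, in front of the fence foot, floor square to the fence, 10 mm above the counter there, lip 5 mm high. y -205 to 0: loading bay, open in front but for the rest rail. y 0 to 205: slot.
- fence_top (a point): Front of the fence's top rail in the loading bay (rack y = -100). The fence leans back towards rack +x, 9 degrees from vertical: its front face passes rack x = 0 at z = 10 mm and x = 12.5 at z = 89 mm. It runs the whole length of the rack. Behind it a second board, fixed, 150 x 78 mm, already stands in a rear slot (rack x 8 to 40 mm, y 40 to 190).
- rest_rail (a point): Middle of the rest: a round rail 6 mm thick along rack y from -200 to -30, at rack x = -63, z = 41 mm, on which the sloping board lies at the start.
- slot_mouth (a point): Middle of the groove floor where the slot begins (rack y = 0). From here to rack y = 205 a front guard of two rods, up to 43 mm above the groove floor (56 mm above the counter), keeps a board within 17.5 mm of the fence; its mouth flares outward and starts at rack y = -18. Above the guard the front of the slot is open.
- buffer_face (a point): Middle of the sprung rubber pad that stops the board at the end of the slot; it meets the board's left end at rack y = 193 mm with 2 N, presses 4 N where the board finally rests (y = 195.5) and 9 N when bottomed at y = 201.
- board: White plastic chopping board, loose, 160 x 95 x 12 mm, 0.17 to 0.34 kg. Origin at the centre of the face below at the start; z through the thickness (0 to 12), y along the 160 mm edges (rack y), x to the long edge in the groove. A 64 x 21 mm hand slot lies behind a 15 mm bar along the raised -x edge. At the end its +x edge is down, +z face on the fence, top 104 mm above the counter.
- board_mid (a point): Middle of the board (board x = 0, y = 0, z = 6 mm).
- board_high_edge (a point): Middle of the board's hand-slot edge face (board x = -47.5, y = 0, z = 6 mm). At the start the board slopes 30 degrees, this edge raised (underside 58 mm above the counter) and facing the robot, 25 mm beyond the rest rail. Pushed forward and up here, the board turns about its edge in the groove, blocked by the fence foot; it comes to lie on the fence 9 degrees past upright.
- board_right_end (a point): Middle of the board's end face that looks away from the slot (board x = 0, y = -80, z = 6 mm). Pushed here towards rack +y, the stood-up board slides along the groove into the slot.
- slot_home (a point): Fixed point of the rack (rack y = 115.5 mm): where the middle of the board is when it stands home in the slot, held between catch and buffer; its right end is then at rack y = 35.5 mm.
- catch (a joint): Spring catch at the slot mouth: dark steel leaf 40 mm long, 14 to 32 mm above the groove floor, hinged upright at the front guard (rack y = -2), slanting inwards to y = 35. 0 rad: sprung in, blocking; up to 0.45 pushed out. The entering board pushes it out about 0.2 (2 to 4 N at its tip); it snaps to 0 once the board's right end is past y = 36, and the buffer presses the board back on it.
- catch_tip (a point): Free end of the catch leaf, at mid height of the leaf.
- pepper_shaker: White pepper shaker, 47 mm wide, 66 mm high, loose, on the counter in front of the slot; origin at the middle of its underside.
- dredger: Grey steel dredger, 51 mm wide, 96 mm high, loose, behind the rack; origin at the middle of its underside.
- dip_cup: Small grey dip cup, 63 mm wide, 36 mm high, loose, behind the rack; origin at the middle of its underside.

How it is judged:
On the way:
1. the board stands on its long edge in the groove, leaning on the fence (angle between board's own z axis and vertical between 1.62 and 1.84 rad and height (world z) of board_high_edge above 0.09 m), for 0.2 s.
At the end, for the whole second after the job is handed in: The board stands on its long edge in the slot, leaning on the fence like it (within 0.1 rad) and lying along it (0.08 rad), its middle within 5 mm of its home along the groove and 10 mm in all, the catch sprung back (under 0.05 rad) behind it, at rest (angle between board's own z axis and vertical between 1.63 and 1.83 rad and angle between the y axis of board and the y axis of rack, either way round below 0.08 rad and y of board_mid in the frame of rack between 0.1105 and 0.1205 m and distance between slot_home and board_mid below 0.01 m and value of joint catch below 0.05 rad and linear speed of board below 0.01 m/s and angular speed of board below 0.1 rad/s); the robot touches nothing.
It fails at once if the robot pushes the board with more than 60 N (contact force between the fingers and board above 60 N).
It fails at once if the robot presses the rack with more than 60 N (contact force between the fingers and rack above 60 N).
It fails at once if the pepper shaker is moved more than 20 mm or tipped (distance of pepper_shaker from where it was at the start of the episode above 0.02 m or angle between pepper_shaker's own z axis and vertical above 0.5 rad).
It fails at once if the dredger is moved more than 20 mm or tipped (distance of dredger from where it was at the start of the episode above 0.02 m or angle between dredger's own z axis and vertical above 0.5 rad).
It fails at once if the dip cup is moved more than 20 mm or tipped (distance of dip_cup from where it was at the start of the episode above 0.02 m or angle between dip_cup's own z axis and vertical above 0.5 rad).
It also fails if it takes over 69 s, if anything falls off the work surface, if the arm or the gripper's body presses on something with over 40 N, if the wrist force passes 120 N, or if a joint passes its speed limit or range.

## Robot

A 6-joint arm with a two-finger parallel gripper is mounted at the origin on a cart in front of the work surface, level with it; the furniture and walls round the work are solid. World frame = base frame: x ahead of the robot, y to its left, z up, the work surface at z = 0. Lengths are in m, angles in rad, forces in N, time in s.
With the tool pointing down it reaches from about 0.35 to 0.775 m from the base axis. Payload 7.3 kg.
Tool frame: the origin (TCP) lies at the centre of the arm's flange, where the gripper is bolted on; the fingertips stand 178 mm ahead of it and the grasp point (between the pads) lies 159 mm ahead of it; z points along the fingers, y is the line along which they close (so a half turn about z gives the same grasp; the last joint's range is limited). The gripper opens to 92 mm and grips with 3 to 60 N. Pads are 19 mm wide; open, the fingers measure 130 mm over their backs; the gripper's body (75 mm by 190 mm) begins 47 mm behind the grasp point.
Start: joints at [-0.146, 0.342, 1.524, -0, 1.275, -0.146], TCP at [0.525, 0, 0.405] pointing down, gripper open.
Joint ranges: [-2.53, 2.53], [-0.77, 2.02], [0.04, 2.7], [-1, 4.14], [0.28, 2.66], [-3.11, 3.11]. Speed limits (rad/s): [2.57, 2.57, 3.14, 3.14, 3.14, 3.14].

## Interface

Orientations are given as [roll, pitch, yaw] about the fixed x, y, z axes, in that order (R = Rz(yaw) Ry(pitch) Rx(roll)).
In Python, from cell import robot, workorder, read_camera gives the robot as it stands (robot), with the cameras as plain functions and the job (workorder).
- The arm moves only by the shell command python3 drive.py [OPENING] [FORCE], which reads ROWS from standard input. ROWS is a JSON object with one list for each field, all of the same length, 1 to 8, a row being the entries at one place: dx, dy, dz (the shift in m), rx, ry, rz (a rotation vector in rad); each row shifts and turns the commanded pose from where the row before left it, along the tool's axes as they then stand; what a row does not reach is not made up. A row lasts 1/12 s, in which the tool goes at most 0.0417 m and 0.125 rad, less where a joint would pass 70% of its speed; a pose out of reach is approached as far as the arm can. OPENING is the finger opening in m, set as the command begins (- or left out keeps the last). The fingers move at their own pace and stop on an object; FORCE is the grip in N (left out, the last holds). Time passes only in rows, so rows that do not move let the fingers close. It prints the time, the measured TCP pose, the force, the opening and the grip force at its end. Input that does not fit is refused with a message, and nothing moves.
- robot.observe(): the state, without advancing time (a new reading comes with each control period).
- read_camera(name): name is "scene" or "side" or "wrist"; returns a dict with "image" (384x512x3 uint8, red, green, blue), "fx", "fy", "cx", "cy" (pixels), "pose" (4x4, takes a point from camera to world coordinates). Camera axes: x right, y down, z forward; pixel columns grow to the right and rows downward; lengths in m; the calibration is good to about 2 mm. A picture is of the moment at which its call begins. There is no depth.
- workorder.hand_in(): hands the job in; it is judged then, once.
The state is a dict: "time": time; "qpos": joint angles; "qvel": joint speeds; "joint_efforts": joint torques, N m; "tool_pos": TCP position; "tool_rot": TCP orientation; "contact_force": force on the tool from outside, world axes, zero at the start; "torque": the same for the moment, N m; "opening": finger opening in m; "grip_force": force on a finger pad.
Only numpy, scipy, OpenCV 4.12 (cv2) and the standard library are available. Lean on these libraries where they do the work, as an engineer would, in place of code of your own. Each camera call takes 0.05 s, during which the arm holds its last target. There are 200 camera calls.

## Working session

There is one attempt and no reset: what is moved stays moved. The work goes in short steps, Python scripts to look and compute and a shell command to move; the robot and the scene stay as the last step left them, time stands still between calls to the robot, and variables do not carry over. Pictures are saved under pics/ and viewed, at most 10 in all, crops included, and the job is handed in when it is done.

```bash
ls; mkdir -p pics
python3 - <<'E'
from cell import robot, workorder, read_camera
import cv2,numpy as np
ims=[]
for n in ["scene","side"]:
    c=read_camera(n); cv2.imwrite(f"pics/{n}0.png",c["image"][:,:,::-1]); print(n,c["fx"],c["fy"],c["cx"],c["cy"]); print(np.round(c["pose"],4))
    np.save(n+"_pose.npy",c["pose"])
c=read_camera("wrist"); cv2.imwrite("pics/wrist0.png",c["image"][:,:,::-1]); print(c["fx"],np.round(c["pose"],4))
print(robot.observe())
E
```

```text
cell.py
drive.py
pics
scene 476.2985811310044 476.2985811310044 255.64888015860976 190.4969795349537
[[-0.725  -0.3249  0.6073 -0.0202]
 [-0.6885  0.3149 -0.6533  0.6789]
 [ 0.021  -0.8918 -0.452   0.5374]
 [ 0.      0.      0.      1.    ]]
side 373.5522789156039 373.5522789156039 259.45695954679417 191.84927519103633
[[-0.9467  0.2424 -0.2123  0.7734]
 [ 0.3221  0.6979 -0.6396  0.7005]
 [-0.0069 -0.6739 -0.7388  0.8652]
 [ 0.      0.      0.      1.    ]]
266.04663638965854 [[ 1.000e+00  1.100e-03 -7.000e-04  5.246e-01]
 [ 8.000e-04 -9.555e-01 -2.951e-01  8.030e-02]
 [-1.000e-03  2.951e-01 -9.555e-01  3.841e-01]
 [ 0.000e+00  0.000e+00  0.000e+00  1.000e+00]]
{'time': 0.15, 'qpos': array([-1.46008157e-01,  3.42541499e-01,  1.52479626e+00, -4.68128396e-05,
        1.27532416e+00, -1.45991402e-01]), 'qvel': array([ 0.00053098, -0.00212968, -0.00258102,  0.00282968, -0.00062949,
       -0.00245017]), 'joint_efforts': array([ 7.52666965e-04, -4.31470585e+01, -2.44352603e+01,  7.18239485e-02,
        5.38185902e-02, -1.32920518e-04]), 'tool_pos': array([5.24906113e-01, 2.54420245e-05, 4.04215943e-01]), 'tool_rot': array([-3.14052824e+00, -1.11257034e-04,  1.57079317e+00]), 'contact_force': array([-0.28960263, -0.40395317,  0.58985653]), 'torque': array([-0.02794078,  0.00249357, -0.01267314]), 'grip_force': 0.0, 'opening': 0.0918039197505427}
```

View pics/scene0.png

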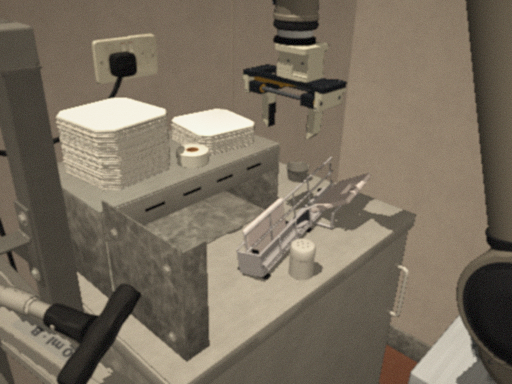

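View pics/side0.png

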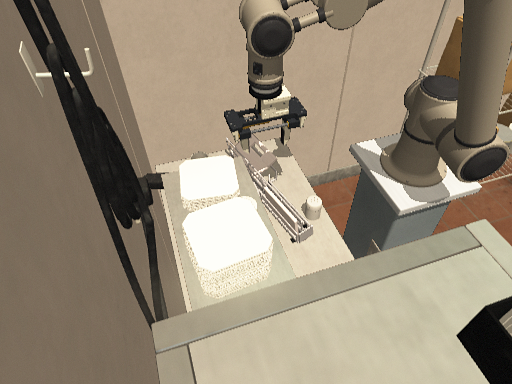

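View pics/wrist0.png

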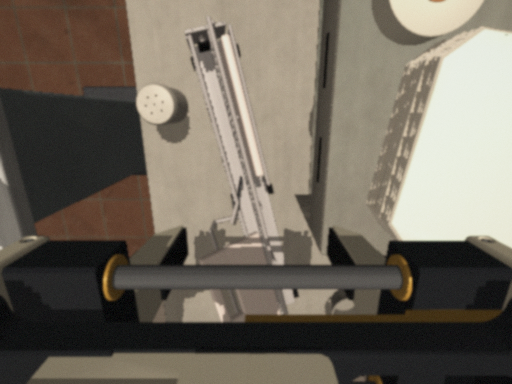

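The rack runs roughly along world y. In the wrist picture its slot end is at about px (205,30) and its mouth at about (235,190), so it is turned by about 10°. The shaker is at (157,103), in front of the slot. The loading bay is hidden behind the fingers, so I'll move the wrist towards -y and look again.

```bash
cat > look.py <<'E'
from cell import robot, workorder, read_camera
import cv2,numpy as np,json,sys
def snap(name,tag):
    c=read_camera(name); cv2.imwrite(f"pics/{tag}.png",c["image"][:,:,::-1])
    np.savez(f"{tag}.npz",K=[c["fx"],c["fy"],c["cx"],c["cy"]],pose=c["pose"])
    return c
def ray(tag,uv):
    d=np.load(f"{tag}.npz");fx,fy,cx,cy=d["K"];P=d["pose"]
    v=P[:3,:3]@np.array([(uv[0]-cx)/fx,(uv[1]-cy)/fy,1.]);return P[:3,3],v/np.linalg.norm(v)
def tri(obs):
    A=np.zeros((3,3));b=np.zeros(3)
    for t,uv in obs:
        o,v=ray(t,uv);M=np.eye(3)-np.outer(v,v);A+=M;b+=M@o
    p=np.linalg.solve(A,b)
    res=[np.linalg.norm((np.eye(3)-np.outer(ray(t,uv)[1],ray(t,uv)[1]))@(p-ray(t,uv)[0]))*1e3 for t,uv in obs]
    return p,np.round(res,1)
def proj(tag,p):
    d=np.load(f"{tag}.npz");fx,fy,cx,cy=d["K"];P=d["pose"]
    q=(np.atleast_2d(p)-P[:3,3])@P[:3,:3];return np.c_[fx*q[:,0]/q[:,2]+cx,fy*q[:,1]/q[:,2]+cy]
E
echo '{"dx":[-0.04,-0.04,-0.04,-0.04,0],"dy":[0,0,0,0,0],"dz":[0,0,0,0,0],"rx":[0,0,0,0,0],"ry":[0,0,0,0,0],"rz":[0,0,0,0,0]}' | python3 drive.py
python3 -c "
from look import *
snap('wrist','w1')"
echo '{"dx":[-0.04,-0.04,-0.02,0],"dy":[-0.03,-0.04,-0.03,0],"dz":[0,0,0,0],"rx":[0,0,0,0],"ry":[0,0,0,0],"rz":[0,0,0,0]}' | python3 drive.py
python3 -c "
from look import *
snap('wrist','w2')
a=cv2.imread('pics/w1.png');b=cv2.imread('pics/w2.png')
cv2.imwrite('pics/w12.png',np.hstack([cv2.resize(a[:260,100:360],None,fx=1.53,fy=2.2,interpolation=2)]+[cv2.resize(b[:260,180:440],None,fx=1.53,fy=2.2,interpolation=2)]))
"
```

```text
time: 0.57
tool_pos: [0.5247, -0.166, 0.4042]
tool_rot: [-3.141, 0.003, 1.565]
contact_force: [0.4, 0.3, -0.3]
opening: 0.0916
grip_force: 0.0
time: 0.95
tool_pos: [0.4372, -0.2444, 0.4044]
tool_rot: [-3.139, 0.0, 1.568]
contact_force: [1.4, 0.2, 0.7]
opening: 0.0919
grip_force: 0.0
```

View pics/w12.png

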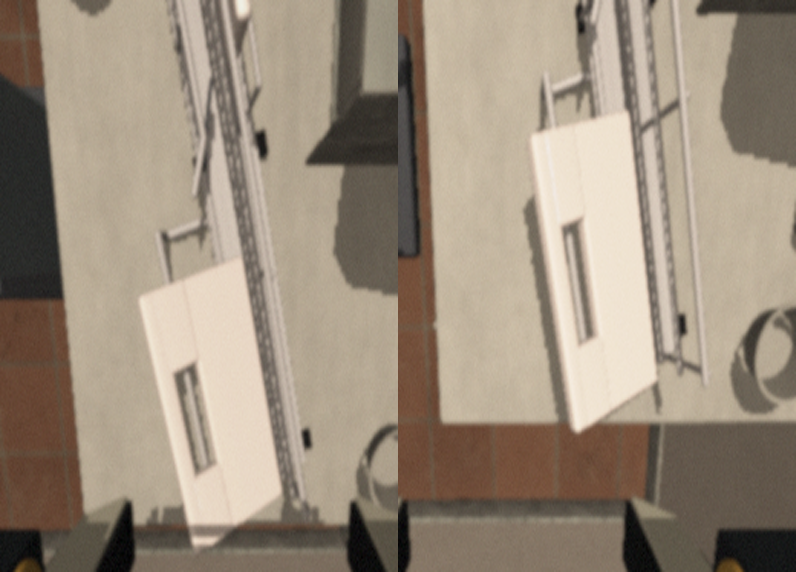

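The left half (w1) shows the board's high edge from (140,297) to about (205,548), and its low edge from (242,258) to (282,493). The right half (w2) shows the high edge from (533,140) to (576,432), and the low edge from (627,112) to (656,380). The catch leaf and the rest rail end are visible too. Next I'll triangulate the corners and fit the rack pose.

Run:
```python
from look import *
from scipy.optimize import least_squares
L=lambda x,y:(100+x/1.53,y/2.2); R=lambda x,y:(180+(x-398)/1.53,y/2.2)
pts={'hi+':(L(140,297),R(532,141)),'lo+':(L(242,258),R(627,112)),'lo-':(L(282,493),R(656,380)),'hi-':(L(193,548),R(576,432))}
for k,(a,b) in pts.items(): print(k,*[np.round(x,4) for x in tri([('w1',a),('w2',b)])])
M={'hi':(-.085,.063),'lo':(.0003,.0209)}
def world(q,p):
    c,s=np.cos(q[2]),np.sin(q[2]);p=np.atleast_2d(p);return np.c_[q[0]+c*p[:,0]-s*p[:,1],q[1]+s*p[:,0]+c*p[:,1],p[:,2]]
mod=lambda q:{k:(M[k[:2]][0],q[3]+(.08 if k[2]=='+' else -.08),M[k[:2]][1]) for k in pts}
def f(q):
    m=mod(q);r=[]
    for k,ab in pts.items():
        for t,uv in zip(('w1','w2'),ab):
            if k=='hi-' and t=='w1':continue
            r+=list(proj(t,world(q,m[k]))[0]-uv)
    return r
s=least_squares(f,[.5,-.02,.15,-.1],loss='soft_l1');q=s.x;print(q,np.round(s.fun,1))
np.save('q.npy',q)
# overlay check on w0-like views
def draw(tag,out,crop,sc):
    im=cv2.imread(f'pics/{tag}.png');im=cv2.resize(im,None,fx=sc,fy=sc,interpolation=2)
    def ln(a,b,c): 
        u=proj(tag,world(q,[a,b]))*sc;cv2.line(im,*[tuple(int(z) for z in w) for w in u],c,1)
    ln((0,-.205,.01),(0,.205,.01),(0,0,255));ln((.0125,-.205,.089),(.0125,.205,.089),(0,160,0));ln((-.063,-.2,.041),(-.063,-.03,.041),(255,0,0))
    ln((-.012,0,.023),(-.005,.035,.033),(255,0,255)); ln((-.0175,0,.056),(-.0175,.205,.056),(0,200,255))
    m=[(-.088,.058),(-.082,.0684)]
    for x,z in m: ln((x,q[3]-.08,z),(x,q[3]+.08,z),(255,255,0))
    x0,x1,y0,y1=[int(sc*v) for v in crop];return im[y0:y1,x0:x1]
a=draw('w1','',(100,360,0,260),1.5);b=draw('w2','',(180,440,0,260),1.5)
cv2.imwrite('pics/ov.png',np.hstack([a,b]))
```

```text
hi+ [ 0.4475 -0.1123  0.061 ] [0.9 0.9]
lo+ [ 0.526  -0.0922  0.0193] [0.5 0.5]
lo- [ 0.5644 -0.2451  0.019 ] [0.3 0.3]
hi- [ 0.4839 -0.2628  0.0658] [2.2 2.2]
[ 0.28013923  0.87740305  0.2493813  -1.07958738] [-2.4  0.7 -3.2 -1.   0.6 -1.1  1.6 -0.9  1.4  1.1  2.1  1.3 -1.5  1.3]
```

View pics/ov.png

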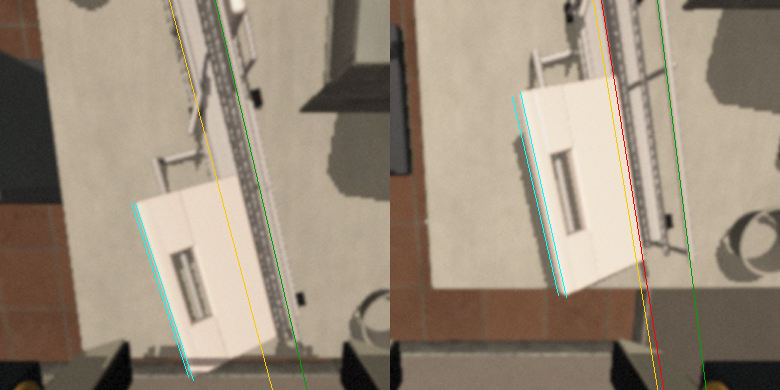

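The fitted heights agree with the text (high edge about 63 mm, low edge about 20 mm), and the rack yaw is about 0.25 rad. Rack y can't be separated from board y in this fit. In the overlay, the rail end is at (157,158) and (532,53), and the flare end at (192,133). I'll use those to fix rack y.

Run:
```python
from look import *
L=lambda x,y:(100+x/1.5,y/1.5); R=lambda x,y:(180+(x-390)/1.5,y/1.5)
q=np.load('q.npy');c,s=np.cos(q[2]),np.sin(q[2]);ex=np.array([c,s]);ey=np.array([-s,c]);o=np.array([q[0],q[1]])
p,r=tri([('w1',L(157,160)),('w2',R(533,55))]);d=p[:2]-o;print('rail end',p,r,d@ex,d@ey)
def onz(t,uv,z):
    a,v=ray(t,uv);p=a+v*(z-a[2])/v[2];d=p[:2]-o;return p.round(4),round(d@ex,4),round(d@ey,4)
print('flare',onz('w1',L(192,133),.05),onz('w1',L(192,133),.03))
print('fence end low',onz('w2',R(645,248),.012),'fence top end',onz('w2',R(664,247),.089),onz('w2',R(686,252),.06))
# w0 wrist image: rack far end
d0=robot
P=np.array([[1,.0011,-.0007,.5246],[.0008,-.9555,-.2951,.0803],[-.001,.2951,-.9555,.3841],[0,0,0,1]])
np.savez('w0.npz',K=[266.0466,266.0466,256,192],pose=P)
for uv,z in (((186,35),.056),((228,24),.089),((157,100),.066)): print(uv,onz('w0',uv,z))
im=cv2.imread('pics/wrist0.png');cr=cv2.resize(im[10:250,140:300],None,fx=2.4,fy=2.4,interpolation=2)
w1=cv2.imread('pics/w1.png')[0:144,170:300];cr2=cv2.resize(w1,(int(130*3),144*3),interpolation=2)
h=np.zeros((576,390,3),np.uint8);h[:432]=cr2
cv2.imwrite('pics/z0.png',np.hstack([cr,h]))
```

```text
rail end [ 0.45825484 -0.07886339  0.02909843] [0.5 0.5] -0.06340515776879563 -0.9706443566872163
flare (array([ 0.491 , -0.0597,  0.05  ]), np.float64(-0.0269), np.float64(-0.9602)) (array([ 0.489 , -0.0582,  0.03  ]), np.float64(-0.0285), np.float64(-0.9582))
fence end low (array([ 0.5675, -0.2357,  0.012 ]), np.float64(0.0038), np.float64(-1.1496)) fence top end (array([ 0.5547, -0.2202,  0.089 ]), np.float64(-0.0048), np.float64(-1.1314)) (array([ 0.5848, -0.2299,  0.06  ]), np.float64(0.022), np.float64(-1.1482))
(186, 35) (array([0.4478, 0.1583, 0.056 ]), np.float64(-0.015), np.float64(-0.7382))
(228, 24) (array([0.497, 0.16 , 0.089]), np.float64(0.0331), np.float64(-0.7488))
(157, 100) (array([0.4123, 0.0908, 0.066 ]), np.float64(-0.066), np.float64(-0.7949))
```

View pics/z0.png

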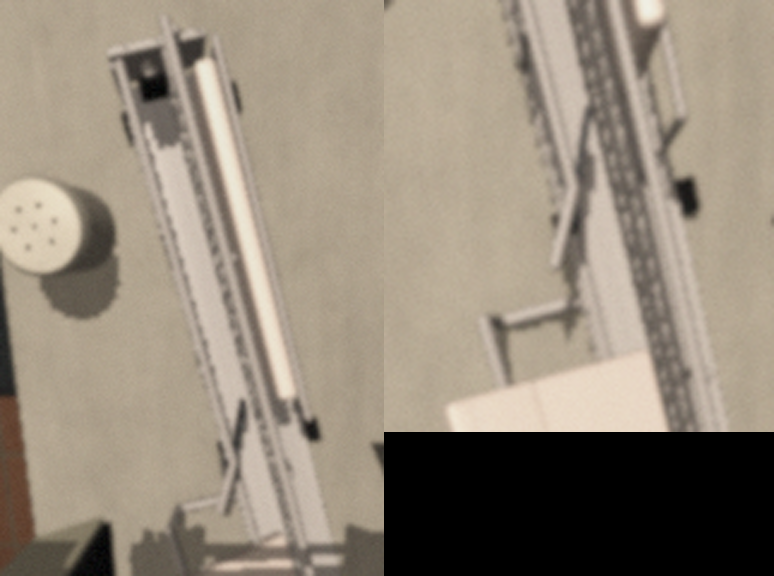

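Run:
```python
from look import *
q=np.load('q.npy');c,s=np.cos(q[2]),np.sin(q[2]);ex=np.array([c,s]);ey=np.array([-s,c]);o=np.array([q[0],q[1]])
def onz(t,uv,z):
    a,v=ray(t,uv);p=a+v*(z-a[2])/v[2];d=p[:2]-o;return round(d@ex,4),round(d@ey,4)
L=lambda x,y:(100+x/1.5,y/1.5); R=lambda x,y:(180+(x-390)/1.5,y/1.5)
print('rail',onz('w1',L(157,160),.041),onz('w2',R(533,55),.041))
C=lambda x,y:(140+x/2.4,10+y/2.4);D=lambda x,y:(170+(x-384)/3,y/3)
print('rear board ends (190,40)',onz('w0',C(205,60),.088),onz('w0',C(288,397),.088),onz('w1',D(648,22),.088))
print('guard outer line (-17.5-ish)',onz('w0',C(118,60),.055),onz('w0',C(218,450),.055))
print('fence top line 12.5',onz('w0',C(165,18),.089),onz('w0',C(255,420),.089),onz('w1',D(590,10),.089),onz('w1',D(668,330),.089))
print('flare tip',onz('w1',D(556,265),.055),onz('w0',C(226,512),.055))
y0=-.942;org=o+ey*y0;print('rack org',org,'board yc',q[3]-y0)
np.save('rack.npy',[org[0],org[1],q[2],q[3]-y0])
print(robot.observe()['tool_pos'],robot.observe()['tool_rot'])
```

```text
rail (np.float64(-0.0611), np.float64(-0.9718)) (np.float64(-0.065), np.float64(-0.9728))
rear board ends (190,40) (np.float64(0.028), np.float64(-0.757)) (np.float64(0.0267), np.float64(-0.9032)) (np.float64(0.0243), np.float64(-0.9018))
guard outer line (-17.5-ish) (np.float64(-0.0118), np.float64(-0.7388)) (np.float64(-0.0188), np.float64(-0.9304))
fence top line 12.5 (np.float64(0.0166), np.float64(-0.7389)) (np.float64(0.0087), np.float64(-0.9101)) (np.float64(0.0072), np.float64(-0.8943)) (np.float64(0.0077), np.float64(-0.994))
flare tip (np.float64(-0.0272), np.float64(-0.9602)) (np.float64(-0.0244), np.float64(-0.9667))
rack org [ 0.51262902 -0.03545646] board yc -0.13758737869670545
[ 0.43886046 -0.24327689  0.40474426] [-3.14090502e+00 -5.54957388e-04  1.56765820e+00]
```

```bash
cat > plan.py <<'E'
from look import *
from scipy.spatial.transform import Rotation as Ro
X,Y,W,YC=np.load('rack.npy')
yaw=.237; c,s=np.cos(yaw),np.sin(yaw)
# keep bay point rack(0,-.1) fixed when changing yaw
bp=np.array([X,Y])+np.array([np.sin(W),-np.cos(W)])*.1
EX=np.array([c,s,0]);EY=np.array([-s,c,0]);EZ=np.array([0,0,1.])
O=np.r_[bp+EY[:2]*.1,0]
rw=lambda p:O+p[0]*EX+p[1]*EY+p[2]*EZ
wr=lambda p:np.array([(p-O)@EX,(p-O)@EY,p[2]])
def pose(tip,th):  # tip in rack frame, th deg forward tilt -> T(4x4)
    t=np.radians(th);z=np.sin(t)*EX-np.cos(t)*EZ;x=-np.cos(t)*EX-np.sin(t)*EZ
    T=np.eye(4);T[:3,:3]=np.c_[x,EY,z];T[:3,3]=rw(tip)-.178*z;return T
def now():
    o=robot.observe();T=np.eye(4);T[:3,:3]=Ro.from_euler('xyz',o['tool_rot']).as_matrix();T[:3,3]=o['tool_pos'];return T
def rows(Ts,T0=None):
    T=now() if T0 is None else T0
    for G in Ts:
        D=np.linalg.inv(T)@G;print(np.round(np.r_[D[:3,3],Ro.from_matrix(D[:3,:3]).as_rotvec()],4).tolist(),np.round(G[:3,3],3));T=G
def state():
    T=now();z=T[:3,2];tip=T[:3,3]+.178*z;o=robot.observe();print('tip rack',wr(tip).round(4),'tilt',np.degrees(np.arcsin(z@EX)).round(1),'q',o['qpos'].round(2),'F',o['contact_force'].round(1),'t',o['time'])
def corner(phi):
    p=np.radians(phi);k=(phi-30)/69;L=np.array([-.0057-.0062*k,.0105+.0014*k]);return L+.095*np.array([-np.cos(p),np.sin(p)])
def contact(phi,th,ext=.012,gap=0,back=0):
    t=np.radians(th);z=np.array([np.sin(t),-np.cos(t)]);n=np.array([np.cos(t),np.sin(t)])
    a=corner(phi)+(ext-back)*z-(.0095+gap)*n;return np.array([a[0],YC,a[1]])
E
python3 - <<'E'
from plan import *
print('org',O,'YC',YC); state()
rows([pose(contact(30,40,gap=.006,back=.06),40),pose(contact(30,40,gap=.006),40),pose(contact(30,40),40)])
E
echo '{"dx":[0,0,0,0,0,0,0,0],"dy":[0,0,0,0,0,0,0,0],"dz":[0,0,0,0,0,0,0,0],"rx":[0,0,0,0,0,0,0,0],"ry":[0,0,0,0,0,0,0,0],"rz":[-0.12,-0.12,-0.12,-0.12,-0.12,-0.12,-0.12,-0.12]}' | python3 drive.py | head -3
echo '{"dx":[0,0,0,0,0,0,0,0],"dy":[0,0,0,0,0,0,0,0],"dz":[0,0,0,0,0,0,0,0],"rx":[0,0,0,0,0,0,0,0],"ry":[0,0,0,0,0,0,0,0],"rz":[-0.12,-0.12,-0.12,-0.12,-0.12,-0.12,-0.12,0]}' | python3 drive.py | head -3
python3 - <<'E'
from plan import *
state();rows([pose(contact(30,40,gap=.006,back=.06),40)])
E
```

```text
org [ 0.51383071 -0.03515832  0.        ] YC -0.13758737869670545
tip rack [-0.1218 -0.1846  0.2267] tilt -0.0 q [-0.66  0.3   1.59  0.    1.26 -0.66] F [ 0.6 -0.3 -0.1] t 1.0
[0.0163, -0.1309, 0.1837, -0.6289, -0.4945, -1.7281] [ 0.308 -0.226  0.221]
[0.0, 0.0, 0.06, 0.0, 0.0, 0.0] [ 0.345 -0.217  0.175]
[-0.006, 0.0, 0.0, 0.0, 0.0, 0.0] [ 0.35  -0.216  0.179]
time: 1.67
tool_pos: [0.4415, -0.2411, 0.4046]
tool_rot: [3.141, -0.0, 2.539]
time: 2.33
tool_pos: [0.4414, -0.2413, 0.4046]
tool_rot: [3.141, 0.0, -2.906]
tip rack [-0.1187 -0.1833  0.2266] tilt 0.0 q [-0.65  0.3   1.58  0.    1.26 -2.46] F [-0.1  0.3  0.2] t 2.3333
[0.1265, 0.0455, 0.1835, -0.0001, -0.6977, -0.0018] [ 0.308 -0.226  0.221]
```

```bash
echo '{"dx":[0.038,0.038,0.035,0.035,0.03,0.03,0],"dy":[0.008,0.008,0.008,0.008,0.008,0.006,0],"dz":[0.01,0.01,0.01,0,0,0,0],"rx":[0,0,0,0,0,0,0],"ry":[-0.116,-0.116,-0.116,-0.116,-0.116,-0.116,0],"rz":[0,0,0,0,0,0,0]}' | python3 drive.py | head -3
python3 - <<'E'
from plan import *
state();rows([pose(contact(30,40,gap=.006,back=.06),40)])
E
```

```text
time: 2.92
tool_pos: [0.3093, -0.2025, 0.3864]
tool_rot: [3.118, 0.583, -2.99]
tip rack [-0.1401 -0.1188  0.2378] tilt 33.4 q [-0.99  0.    2.08  0.68  0.94 -3.1 ] F [ 0.9 -0.1  0.6] t 2.9167
[0.0952, -0.0267, 0.1346, -0.0272, -0.1143, -0.0697] [ 0.308 -0.226  0.221]
```

Joint 6 has reached its limit this way round. I'll turn the tool half a turn, which gives the same grasp with joint 6 near 0.

```bash
sed -i 's/x=-np.cos(t)\*EX-np.sin(t)\*EZ/x=np.cos(t)*EX+np.sin(t)*EZ/; s/np.c_\[x,EY,z\]/np.c_[x,-EY,z]/' plan.py
for i in 1 2 3; do echo '{"dx":[0,0,0,0,0,0,0,0],"dy":[0,0,0,0,0,0,0,0],"dz":[0,0,0,0,0,0,0,0],"rx":[0,0,0,0,0,0,0,0],"ry":[0,0,0,0,0,0,0,0],"rz":[0.12,0.12,0.12,0.12,0.12,0.12,0.12,0.12]}' | python3 drive.py | sed -n 3p; done
python3 - <<'E'
from plan import *
state();rows([pose(contact(30,40,gap=.006,back=.06),40)])
E
```

```text
tool_rot: [2.641, 0.299, 2.262]
tool_rot: [2.6, -0.209, 1.437]
tool_rot: [3.0, -0.561, 0.46]
tip rack [-0.1406 -0.1207  0.2357] tilt 33.0 q [-0.99  0.01  2.07  0.68  0.94 -0.21] F [ 0.2  0.1 -0.2] t 4.9167
[-0.0972, -0.0004, 0.1336, 0.0102, 0.1233, 0.1892] [ 0.308 -0.226  0.221]
```

```bash
echo '{"dx":[-0.025,-0.025,-0.025,-0.022,0,0],"dy":[0,0,0,0,0,0],"dz":[0.03,0.03,0.03,0.03,0.01,0],"rx":[0.005,0.005,0,0,0,0],"ry":[0.06,0.06,0,0,0,0],"rz":[0.1,0.09,0,0,0,0]}' | python3 drive.py | sed -n 2,4p
python3 - <<'E'
from plan import *
state();rows([pose(contact(30,40,gap=.006,back=.06),40),pose(contact(30,40,gap=.006),40)])
E
```

```text
tool_pos: [0.3146, -0.2118, 0.2218]
tool_rot: [-3.137, -0.694, 0.239]
contact_force: [0.5, 0.2, -0.1]
tip rack [-0.1213 -0.124   0.0849] tilt 39.7 q [-1.03  0.39  2.3   1.3   0.69 -0.84] F [ 0.5  0.2 -0.1] t 5.4167
[-0.0081, 0.0126, -0.006, -0.0055, 0.0046, 0.0012] [ 0.308 -0.226  0.221]
[0.0, 0.0, 0.06, -0.0, -0.0, 0.0] [ 0.345 -0.217  0.175]
```

```bash
echo '{"dx":[-0.008,0,0,0,0,0],"dy":[0.0125,0,0,0,0,0],"dz":[-0.006,0,0.02,0.02,0.02,0],"rx":[-0.005,0,0,0,0,0],"ry":[0.005,0,0,0,0,0],"rz":[0,0,0,0,0,0]}' | python3 drive.py | sed -n 2,4p
python3 - <<'E'
from plan import *
snap('scene','s1'); state();rows([pose(contact(30,40),40),pose(contact(30,40,gap=-.004),40)])
im=cv2.imread('pics/s1.png')[140:300,200:420];cv2.imwrite('pics/s1c.png',cv2.resize(im,None,fx=3.4,fy=3.4,interpolation=2))
E
```

```text
tool_pos: [0.3465, -0.2177, 0.1776]
tool_rot: [3.131, -0.702, 0.246]
contact_force: [-0.8, 0.2, -0.7]
tip rack [-0.0912 -0.1386  0.0424] tilt 40.2 q [-0.97  0.54  2.26  1.51  0.65 -1.03] F [-1.6  0.4 -0. ] t 5.9667
[0.0036, -0.0003, 0.0021, 0.0039, -0.0036, 0.0071] [ 0.35  -0.216  0.179]
[0.004, 0.0, -0.0, -0.0, -0.0, 0.0] [ 0.353 -0.216  0.182]
```

View pics/s1c.png

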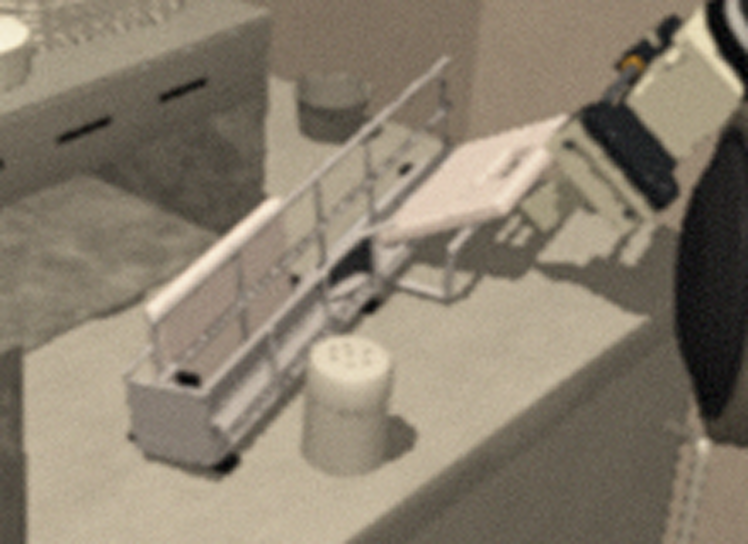

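The crop shows both fingertips under the board's raised edge, at about (520,235). The board still lies on the rail and the shaker has not moved. Next I'll work out the lifting arc.

Run:
```python
from plan import *
th=lambda p:max(0,40-(p-30)*.8)
rows([pose(contact(p,th(p),gap=-.001),th(p)) for p in (30,34,40,46,52,58,64,70,76,82,88,94)])
```

```text
[0.0046, -0.0003, 0.0021, 0.0039, -0.0036, 0.0071] [ 0.351 -0.216  0.18 ]
[0.0154, 0.0, -0.0026, -0.0, -0.0559, 0.0] [ 0.36  -0.214  0.192]
[0.0231, 0.0, -0.0033, 0.0, -0.0838, 0.0] [ 0.376 -0.21   0.208]
[0.0231, 0.0, -0.0031, -0.0, -0.0838, 0.0] [ 0.394 -0.206  0.223]
[0.0232, 0.0, -0.0029, 0.0, -0.0838, -0.0] [ 0.413 -0.201  0.236]
[0.0232, -0.0, -0.0026, -0.0, -0.0838, 0.0] [ 0.433 -0.196  0.247]
[0.0232, 0.0, -0.0024, 0.0, -0.0838, 0.0] [ 0.453 -0.191  0.257]
[0.0232, 0.0, -0.0021, 0.0, -0.0838, -0.0] [ 0.475 -0.186  0.264]
[0.0232, 0.0, -0.0019, -0.0, -0.0838, 0.0] [ 0.497 -0.181  0.269]
[0.0186, 0.0, -0.0017, -0.0, -0.0559, -0.0] [ 0.515 -0.176  0.272]
[0.0094, 0.0, -0.001, 0.0, 0.0, -0.0] [ 0.524 -0.174  0.273]
[0.0094, 0.0, 0.0001, 0.0, 0.0, -0.0] [ 0.533 -0.172  0.273]
```

```bash
echo '{"dx":[0.0046,0.0077,0.0077,0.0115,0.0115,0],"dy":[0,0,0,0,0,0],"dz":[0.002,-0.0013,-0.0013,-0.0016,-0.0016,0],"rx":[0.004,0,0,0,0,0],"ry":[-0.0035,-0.028,-0.028,-0.042,-0.042,0],"rz":[0.007,0,0,0,0,0]}' | python3 drive.py | sed -n 2,4p
python3 - <<'E'
from plan import *
state()
th=lambda p:max(0,40-(p-30)*.8)
rows([pose(contact(p,th(p),gap=-.001),th(p)) for p in (40,43,46,49,52,55,58)])
E
```

```text
tool_pos: [0.3771, -0.2109, 0.2102]
tool_rot: [3.134, -0.559, 0.24]
contact_force: [-0.7, -0.1, -0.0]
tip rack [-0.0798 -0.1397  0.0593] tilt 32.0 q [-0.84  0.45  2.16  1.14  0.54 -0.52] F [-0.7 -0.1 -0. ] t 6.4667
[-0.0014, -0.0012, 0.0017, 0.0057, -0.0004, 0.0024] [ 0.376 -0.21   0.208]
[0.0115, 0.0, -0.0018, -0.0, -0.0419, 0.0] [ 0.385 -0.208  0.216]
[0.0115, 0.0, -0.0018, 0.0, -0.0419, 0.0] [ 0.394 -0.206  0.223]
[0.0115, 0.0, -0.0017, 0.0, -0.0419, -0.0] [ 0.403 -0.203  0.23 ]
[0.0116, 0.0, -0.0016, 0.0, -0.0419, -0.0] [ 0.413 -0.201  0.236]
[0.0116, -0.0, -0.0016, -0.0, -0.0419, 0.0] [ 0.422 -0.199  0.242]
[0.0116, -0.0, -0.0015, 0.0, -0.0419, -0.0] [ 0.433 -0.196  0.247]
```

```bash
echo '{"dx":[0.0115,0.0115,0.0115,0.0115,0.0115,0.0115,0],"dy":[0,0,0,0,0,0,0],"dz":[-0.0018,-0.0018,-0.0017,-0.0016,-0.0016,-0.0015,0],"rx":[0,0,0,0,0,0,0],"ry":[-0.042,-0.042,-0.042,-0.042,-0.042,-0.042,0],"rz":[0,0,0,0,0,0,0]}' | python3 drive.py | sed -n 2,4p
python3 - <<'E'
from plan import *
state()
th=lambda p:max(0,40-(p-30)*.8)
rows([pose(contact(p,th(p),gap=-.001),th(p)) for p in (58,61,64,67,70,73,76)])
snap('scene','s2')
im=cv2.imread('pics/s2.png')[140:300,230:420];cv2.imwrite('pics/s2c.png',cv2.resize(im,None,fx=3,fy=3,interpolation=2))
E
```

```text
tool_pos: [0.4328, -0.1973, 0.2482]
tool_rot: [3.138, -0.307, 0.238]
contact_force: [-0.5, -0.0, 0.2]
tip rack [-0.063  -0.1392  0.0785] tilt 17.6 q [-0.66  0.42  1.95  0.42  0.62  0.35] F [-0.5 -0.   0.2] t 7.05
[-0.0003, -0.001, 0.0008, 0.0033, -0.0001, 0.0011] [ 0.433 -0.196  0.247]
[0.0116, 0.0, -0.0015, 0.0, -0.0419, 0.0] [ 0.443 -0.194  0.252]
[0.0116, 0.0, -0.0014, 0.0, -0.0419, 0.0] [ 0.453 -0.191  0.257]
[0.0116, 0.0, -0.0013, -0.0, -0.0419, -0.0] [ 0.464 -0.189  0.26 ]
[0.0116, 0.0, -0.0013, 0.0, -0.0419, -0.0] [ 0.475 -0.186  0.264]
[0.0116, 0.0, -0.0012, -0.0, -0.0419, 0.0] [ 0.486 -0.183  0.267]
[0.0116, 0.0, -0.0012, -0.0, -0.0419, -0.0] [ 0.497 -0.181  0.269]
```

View pics/s2c.png

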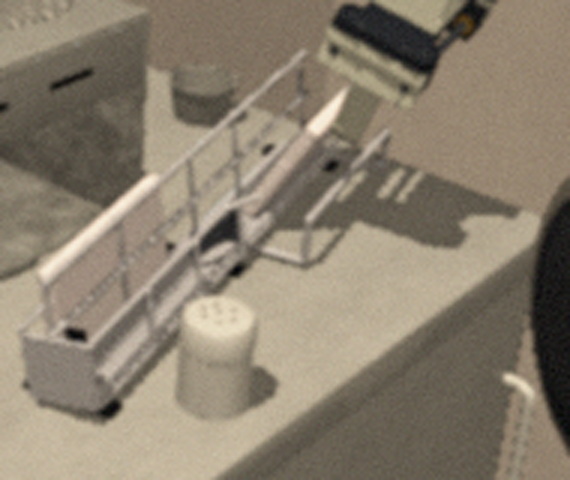

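The board is now at about 60°. Its edge, near (340,95), rests on the fingers, and its foot is in the groove. I'll carry on along the arc.

```bash
echo '{"dx":[0.0115,0.0115,0.0115,0.0115,0.0115,0.0115,0],"dy":[0,0,0,0,0,0,0],"dz":[-0.0015,-0.0014,-0.0013,-0.0013,-0.0012,-0.0012,0],"rx":[0,0,0,0,0,0,0],"ry":[-0.042,-0.042,-0.042,-0.042,-0.042,-0.042,0],"rz":[0,0,0,0,0,0,0]}' | python3 drive.py | sed -n 2,4p
python3 - <<'E'
from plan import *
state()
rows([pose(contact(p,max(0,40-(p-30)*.8),gap=0),max(0,40-(p-30)*.8)) for p in (76,79,82,85,88,91,94)])
E
```

```text
tool_pos: [0.4965, -0.1818, 0.268]
tool_rot: [-3.141, -0.055, 0.237]
contact_force: [-0.6, 0.9, -0.0]
tip rack [-0.0414 -0.1384  0.0903] tilt 3.2 q [-0.51  0.49  1.71  0.05  0.9   0.8 ] F [-0.6  0.9 -0. ] t 7.6833
[-0.0003, -0.0009, -0.0008, -0.0006, 0.0006, -0.0] [ 0.496 -0.181  0.269]
[0.0116, 0.0, -0.0011, -0.0, -0.0419, -0.0] [ 0.507 -0.178  0.271]
[0.007, 0.0, -0.0009, 0.0, -0.014, -0.0] [ 0.514 -0.177  0.272]
[0.0047, 0.0, -0.0006, 0.0, 0.0, -0.0] [ 0.519 -0.176  0.272]
[0.0047, 0.0, -0.0004, 0.0, 0.0, -0.0] [ 0.523 -0.174  0.273]
[0.0047, 0.0, -0.0001, 0.0, 0.0, -0.0] [ 0.528 -0.173  0.273]
[0.0047, -0.0, 0.0002, 0.0, 0.0, -0.0] [ 0.532 -0.172  0.273]
```

```bash
echo '{"dx":[0.0115,0.007,0.0047,0.0047,0.0047,0.0047,0.002,0],"dy":[0,0,0,0,0,0,0,0],"dz":[0,0,0,0,0,0,0,0],"rx":[0,0,0,0,0,0,0,0],"ry":[-0.042,-0.014,0,0,0,0,0,0],"rz":[0,0,0,0,0,0,0,0]}' | python3 drive.py | sed -n 2,4p
python3 - <<'E'
from plan import *
state()
snap('scene','s3')
im=cv2.imread('pics/s3.png')[140:300,230:420];cv2.imwrite('pics/s3c.png',cv2.resize(im,None,fx=3.5,fy=3.5,interpolation=2))
E
```

```text
tool_pos: [0.5345, -0.1727, 0.2686]
tool_rot: [3.141, 0.001, 0.235]
contact_force: [0.0, 0.5, -0.6]
tip rack [-0.0125 -0.1387  0.0906] tilt -0.1 q [-0.45  0.55  1.6  -0.    0.99  0.89] F [ 0.   0.5 -0.6] t 8.35
```

View pics/s3c.png

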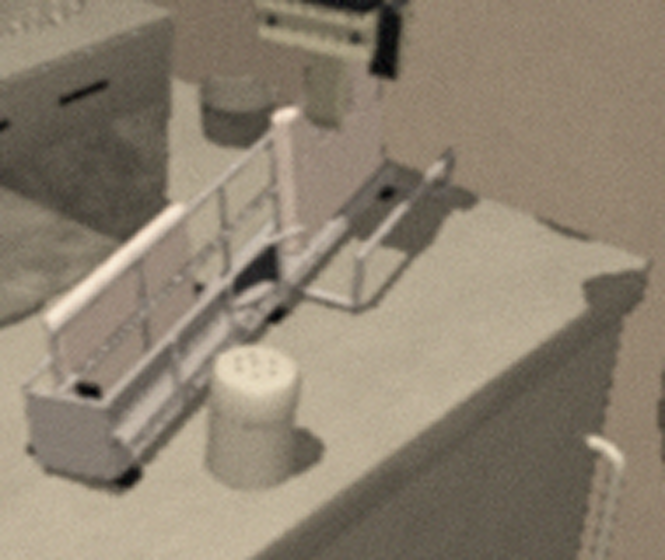

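The board now stands on its long edge leaning on the fence, with its left end face from (288,115) to (290,250) in the crop. I'll back off, close the fingers and go round to its right end.

```bash
echo '{"dx":[-0.02,-0.04,-0.02,0,0,0,0,0],"dy":[0,0,0.02,0.04,0.04,0.03,0,0],"dz":[0,-0.02,-0.04,-0.02,0,0,0,0],"rx":[0,0,0,0,0,0,0,0],"ry":[0,0,0,0,0,0,0,0],"rz":[0,0,0,0,0,0,0,0]}' | python3 drive.py 0 10 | sed -n 2,5p
python3 - <<'E'
from plan import *
state()
def onz(t,uv,z):
    a,v=ray(t,uv);return wr(a+v*(z-a[2])/v[2]).round(4)
print('board left end top corner',onz('s3',(230+285/3.5,140+112/3.5),.105), 'bottom',onz('s3',(230+290/3.5,140+248/3.5),.02))
rows([pose(np.array([-.0025,-.262,.13]),-9),pose(np.array([-.0025,-.262,.062]),-9)])
def xf(z,d): return (z-.010)*np.tan(np.radians(9))-d/np.cos(np.radians(9))
print('target x at tip', xf(.062,.013))
E
```

```text
tool_pos: [0.4905, -0.312, 0.3397]
tool_rot: [3.141, 0.002, 0.233]
contact_force: [-0.1, 0.7, -0.7]
opening: 0.0433
tip rack [-0.088  -0.2637  0.1617] tilt -0.1 q [-0.7   0.5   1.46 -0.    1.18  0.64] F [-0.1  0.7 -0.7] t 9.0667
board left end top corner [ 0.008  -0.0672  0.105 ] bottom [-0.0092 -0.0519  0.02  ]
[0.113, -0.0021, 0.0337, 0.0001, -0.155, -0.0042] [ 0.6   -0.284  0.306]
[0.0106, 0.0, 0.0672, -0.0, 0.0, -0.0] [ 0.6   -0.284  0.238]
target x at tip -0.00492605573836815
```

```bash
echo '{"dx":[0.037,0.037,0.037,0,0,0],"dy":[0,0,0,0,0,0],"dz":[0.01,0.01,0.01,0,0,0],"rx":[0,0,0,0,0,0],"ry":[-0.052,-0.052,-0.052,0,0,0],"rz":[0,0,0,0,0,0]}' | python3 drive.py 0 10 | sed -n 2,5p
python3 - <<'E'
from plan import *
state()
rows([pose(np.array([-.005,-.262,.10]),-9),pose(np.array([-.005,-.262,.062]),-9)])
E
```

```text
tool_pos: [0.5968, -0.2843, 0.304]
tool_rot: [-3.142, 0.159, 0.237]
contact_force: [-0.4, -0.0, 0.4]
opening: 0.0032
tip rack [-0.006  -0.2617  0.1282] tilt -9.1 q [-0.54  0.71  1.19 -0.11  1.36  0.83] F [-0.4 -0.   0.4] t 9.5667
[0.0051, 0.0003, 0.0277, -0.0001, 0.0016, -0.0003] [ 0.598 -0.284  0.276]
[0.0059, 0.0, 0.0375, -0.0, 0.0, -0.0] [ 0.598 -0.284  0.238]
```

```bash
echo '{"dx":[0.004,0.004,0.003,0],"dy":[0,0,0,0],"dz":[0.02,0.025,0.02,0],"rx":[0,0,0,0],"ry":[0,0,0,0],"rz":[0,0,0,0]}' | python3 drive.py | sed -n 2,5p
echo '{"dx":[0,0,0,0,0,0,0],"dy":[-0.01,-0.01,-0.01,-0.01,-0.01,-0.01,0],"dz":[0,0,0,0,0,0,0],"rx":[0,0,0,0,0,0,0],"ry":[0,0,0,0,0,0,0],"rz":[0,0,0,0,0,0,0]}' | python3 drive.py | sed -n 2,5p
python3 - <<'E'
from plan import *
state()
snap('scene','s4')
rows([pose(np.array([-.005,-.12,.062]),-9)])
E
```

```text
tool_pos: [0.5954, -0.2851, 0.2359]
tool_rot: [-3.138, 0.162, 0.234]
contact_force: [-0.1, -0.4, -0.5]
opening: 0.0006
tool_pos: [0.5836, -0.2246, 0.2388]
tool_rot: [3.142, 0.158, 0.237]
contact_force: [-0.9, 0.2, -0.4]
opening: 0.0008
tip rack [-0.0047 -0.2005  0.0631] tilt -9.0 q [-0.47  0.72  1.37 -0.11  1.18  0.92] F [-0.9  0.2 -0.4] t 10.4833
[-0.0003, -0.0814, 0.0008, 0.0002, 0.0009, -0.0005] [ 0.564 -0.146  0.238]
```

```bash
cat > trk.py <<'E'
from plan import *
def edge(tag,z=.105):
    a=cv2.imread('pics/s3.png')[164:200,300:324];b=cv2.imread(f'pics/{tag}.png')
    r=cv2.matchTemplate(b[130:300,200:360],a,cv2.TM_CCOEFF_NORMED);_,v,_,p=cv2.minMaxLoc(r)
    uv=(200+p[0]+11.4,130+p[1]+8);o,d=ray(tag,uv);print('left end',uv,round(v,2),wr(o+d*(z-o[2])/d[2]).round(4))
E
python3 -c "
from trk import *
edge('s3');edge('s4')"
```

```text
left end (311.4, 172) 1.0 [ 0.008  -0.0672  0.105 ]
left end (283.4, 263) 0.7 [-0.0937  0.2677  0.105 ]
```

Run:
```python
from plan import *
import cv2
print(proj('s4',np.array([rw((.008,y,.105)) for y in (-.067,-.03,0,.05,.19)])).round(0).tolist())
a=cv2.imread('pics/s3.png');b=cv2.imread('pics/s4.png')
x=np.hstack([cv2.resize(i[140:290,240:350],None,fx=3.6,fy=3.6,interpolation=2) for i in (a,b)]);cv2.imwrite('pics/s34.png',x)
d=np.abs(a.astype(int)-b).sum(2);ys,xs=np.where(d[160:260,270:330]>90);print(len(xs),xs.min()+270,xs.max()+270,ys.min()+160,ys.max()+160)
for r in (176,180,184,190): print(r,a[r,285:330].mean(1).astype(int).tolist(),'\n  ',b[r,285:330].mean(1).astype(int).tolist())
```

```text
[[311.0, 172.0], [304.0, 178.0], [298.0, 183.0], [287.0, 193.0], [252.0, 223.0]]
219 300 329 160 215
176 [154, 151, 124, 94, 81, 78, 79, 79, 79, 79, 76, 78, 75, 73, 75, 71, 73, 74, 69, 67, 69, 87, 130, 151, 169, 166, 166, 152, 135, 135, 137, 133, 135, 133, 129, 120, 105, 103, 96, 99, 100, 102, 118, 127, 136] 
   [154, 144, 125, 97, 72, 75, 84, 84, 82, 83, 80, 77, 75, 74, 72, 72, 72, 81, 116, 164, 207, 225, 228, 227, 212, 185, 157, 140, 137, 135, 130, 127, 122, 121, 117, 111, 108, 115, 115, 130, 146, 148, 139, 136, 132]
180 [155, 148, 148, 146, 127, 111, 97, 93, 81, 80, 81, 78, 75, 74, 76, 71, 74, 89, 122, 157, 159, 138, 126, 147, 161, 166, 172, 163, 147, 137, 137, 133, 138, 134, 134, 135, 135, 142, 144, 137, 129, 135, 136, 132, 137] 
   [148, 151, 154, 141, 131, 111, 95, 87, 78, 75, 77, 78, 76, 77, 77, 133, 191, 218, 224, 221, 205, 171, 145, 137, 132, 132, 134, 139, 140, 137, 149, 144, 134, 123, 124, 131, 151, 144, 144, 139, 138, 138, 138, 139, 140]
184 [156, 155, 154, 157, 155, 156, 154, 157, 153, 159, 161, 155, 159, 162, 169, 171, 166, 155, 152, 157, 163, 150, 141, 144, 159, 164, 167, 168, 147, 133, 136, 134, 147, 134, 131, 135, 132, 135, 134, 134, 137, 134, 136, 135, 132] 
   [158, 157, 157, 158, 155, 154, 158, 157, 162, 158, 159, 159, 160, 166, 165, 167, 159, 167, 168, 170, 157, 145, 138, 138, 136, 139, 136, 137, 135, 131, 124, 128, 142, 145, 150, 139, 144, 138, 143, 139, 140, 137, 141, 138, 138]
190 [162, 166, 154, 159, 160, 159, 163, 167, 173, 169, 149, 138, 142, 154, 158, 160, 157, 159, 160, 160, 162, 156, 131, 125, 148, 162, 162, 166, 148, 140, 134, 138, 136, 139, 138, 138, 135, 135, 136, 132, 136, 133, 132, 135, 131] 
   [159, 161, 157, 161, 159, 158, 163, 168, 178, 169, 149, 145, 146, 157, 154, 158, 158, 157, 163, 170, 169, 152, 137, 133, 135, 132, 137, 138, 133, 139, 137, 137, 136, 143, 138, 139, 134, 135, 139, 140, 133, 138, 138, 140, 137]
```

The board's left end moved from column ~312 to ~305, about 37 mm, as commanded. I'll keep pushing.

```bash
for i in 1 2; do echo '{"dx":[0,0,0,0,0,0,0,0],"dy":[-0.01,-0.01,-0.01,-0.01,-0.01,-0.01,-0.01,-0.01],"dz":[0,0,0,0,0,0,0,0],"rx":[0,0,0,0,0,0,0,0],"ry":[0,0,0,0,0,0,0,0],"rz":[0,0,0,0,0,0,0,0]}' | python3 drive.py | sed -n 2,4p; python3 -c "
from plan import *
state()"; done
```

```text
tool_pos: [0.5647, -0.1488, 0.2384]
tool_rot: [3.139, 0.158, 0.235]
contact_force: [-1.2, -6.0, 2.6]
tip rack [-0.0053 -0.1227  0.0626] tilt -9.1 q [-0.37  0.65  1.5  -0.1   1.12  1.02] F [-1.2 -6.   2.6] t 11.2
tool_pos: [0.5457, -0.0713, 0.2383]
tool_rot: [3.139, 0.16, 0.235]
contact_force: [-3.6, -8.3, 3.3]
tip rack [-0.0058 -0.043   0.0626] tilt -9.2 q [-0.25  0.61  1.6  -0.09  1.08  1.13] F [-3.6 -8.3  3.3] t 11.8667
```

```bash
echo '{"dx":[-0.0015,0,0,0,0,0],"dy":[-0.008,-0.008,-0.008,-0.008,-0.008,0],"dz":[0,0,0,0,0,0],"rx":[0,0,0,0,0,0],"ry":[0,0,0,0,0,0],"rz":[0,0,0,0,0,0]}' | python3 drive.py | sed -n 2,4p
python3 - <<'E'
from plan import *
state();snap('scene','s5')
im=cv2.imread('pics/s5.png')[140:300,230:420];cv2.imwrite('pics/s5c.png',cv2.resize(im,None,fx=4,fy=3.7,interpolation=2))
o=robot.observe()['contact_force'];print('rack F',(o@EX).round(1),(o@EY).round(1))
E
```

```text
tool_pos: [0.5353, -0.0312, 0.2383]
tool_rot: [-3.142, 0.158, 0.236]
contact_force: [0.1, 0.1, -0.2]
tip rack [-0.0063 -0.0012  0.0625] tilt -9.1 q [-0.18  0.59  1.64 -0.07  1.06  1.19] F [ 0.1  0.1 -0.2] t 12.3667
rack F -1.1 0.0
```

```bash
for i in 1 ; do echo '{"dx":[0,0,0,0,0],"dy":[-0.004,-0.004,-0.004,0,0],"dz":[0,0,0,0,0],"rx":[0,0,0,0,0],"ry":[0,0,0,0,0],"rz":[0,0,0,0,0]}' | python3 drive.py | sed -n 4p; python3 -c "
from plan import *
state();o=robot.observe()['contact_force'];print('rack F',(o@EX).round(1),(o@EY).round(1))"; done
echo '{"dx":[0,0,0,0],"dy":[-0.002,-0.002,0,0],"dz":[0,0,0,0],"rx":[0,0,0,0],"ry":[0,0,0,0],"rz":[0,0,0,0]}' | python3 drive.py | sed -n 4p; python3 -c "
from plan import *
state();o=robot.observe()['contact_force'];print('rack F',(o@EX).round(1),(o@EY).round(1))"
```

```text
contact_force: [-0.1, -0.2, 0.3]
tip rack [-0.0062  0.0094  0.0624] tilt -9.1 q [-0.17  0.58  1.65 -0.07  1.06  1.21] F [-0.1 -0.2  0.3] t 12.8333
rack F -0.2 -0.2
contact_force: [-0.8, -2.7, 0.9]
tip rack [-0.0061  0.0129  0.0626] tilt -9.0 q [-0.16  0.58  1.65 -0.07  1.06  1.21] F [-0.8 -2.7  0.9] t 13.1667
rack F -1.4 -2.4
```

The force is rising to about 2.4 N, so the board is meeting the buffer. I'll press on gently.

```bash
echo '{"dx":[0,0,0,0,0],"dy":[-0.001,-0.001,-0.001,0,0],"dz":[0,0,0,0,0],"rx":[0,0,0,0,0],"ry":[0,0,0,0,0],"rz":[0,0,0,0,0]}' | python3 drive.py | sed -n 4p; python3 -c "
from plan import *
state();o=robot.observe()['contact_force'];print('rack F',(o@EX).round(1),(o@EY).round(1))"
echo '{"dx":[0,0,0,0],"dy":[-0.001,-0.001,0,0],"dz":[0,0,0,0],"rx":[0,0,0,0],"ry":[0,0,0,0],"rz":[0,0,0,0]}' | python3 drive.py | sed -n 4p; python3 -c "
from plan import *
state();o=robot.observe()['contact_force'];print('rack F',(o@EX).round(1),(o@EY).round(1));snap('scene','s6')"
```

```text
contact_force: [-0.9, -7.2, 0.9]
tip rack [-0.0061  0.0154  0.0627] tilt -9.0 q [-0.16  0.58  1.65 -0.07  1.06  1.22] F [-0.9 -7.2  0.9] t 13.5833
rack F -2.5 -6.8
contact_force: [0.0, -8.2, 2.3]
tip rack [-0.006   0.0169  0.0628] tilt -9.0 q [-0.15  0.58  1.66 -0.07  1.05  1.22] F [ 0.  -8.2  2.3] t 13.9167
rack F -1.9 -8.0
```

```bash
echo '{"dx":[0,0,0,0],"dy":[-0.001,-0.0007,0,0],"dz":[0,0,0,0],"rx":[0,0,0,0],"ry":[0,0,0,0],"rz":[0,0,0,0]}' | python3 drive.py | sed -n 4p; python3 -c "
from plan import *
state();o=robot.observe()['contact_force'];print('rack F',(o@EX).round(1),(o@EY).round(1))"
for i in 1 2; do echo '{"dx":[0,0,0],"dy":[0.002,0,0],"dz":[0,0,0],"rx":[0,0,0],"ry":[0,0,0],"rz":[0,0,0]}' | python3 drive.py | sed -n 4p; python3 -c "
from plan import *
state();o=robot.observe()['contact_force'];print('rack F',(o@EX).round(1),(o@EY).round(1))"; done
```

```text
contact_force: [0.2, -8.7, 2.4]
tip rack [-0.006   0.0185  0.0629] tilt -9.0 q [-0.15  0.58  1.66 -0.07  1.05  1.23] F [ 0.2 -8.7  2.4] t 14.3
rack F -1.8 -8.5
contact_force: [-1.0, -5.8, 1.6]
tip rack [-0.0061  0.0174  0.0626] tilt -9.0 q [-0.15  0.58  1.66 -0.07  1.05  1.22] F [-1.  -5.8  1.6] t 14.55
rack F -2.4 -5.4
contact_force: [-0.3, -2.2, 0.9]
tip rack [-0.006   0.0158  0.0624] tilt -9.0 q [-0.16  0.58  1.65 -0.07  1.06  1.22] F [-0.3 -2.2  0.9] t 14.8
rack F -0.8 -2.1
```

```bash
echo '{"dx":[0,0,0],"dy":[0.002,0,0],"dz":[0,0,0],"rx":[0,0,0],"ry":[0,0,0],"rz":[0,0,0]}' | python3 drive.py | sed -n 4p; python3 -c "
from plan import *
state();o=robot.observe()['contact_force'];print('rack F',(o@EX).round(1),(o@EY).round(1))"
echo '{"dx":[0,0,0,0,0,0,0,0],"dy":[0.01,0.01,0.01,0.02,0.04,0.04,0.04,0],"dz":[0,0,-0.02,-0.04,-0.04,-0.04,-0.04,0],"rx":[0,0,0,0,0,0,0,0],"ry":[0,0,0,0,0,0,0,0],"rz":[0,0,0,0,0,0,0,0]}' | python3 drive.py | sed -n 2,4p
python3 - <<'E'
from plan import *
state();snap('scene','s7');snap('wrist','w7')
print(proj('w7',np.array([rw(p) for p in ((0,.035,.1),(-.01,.035,.03),(0,.19,.1))])).round(0).tolist())
im=cv2.imread('pics/s7.png')[180:300,235:335];a=cv2.resize(im,None,fx=4,fy=4,interpolation=2)
w=cv2.resize(cv2.imread('pics/w7.png'),(400,300));b=np.zeros((480,400,3),np.uint8);b[:300]=w
cv2.imwrite('pics/fin.png',np.hstack([a,b]))
def onz(uv,z):
    o,v=ray('s7',uv);return wr(o+v*(z-o[2])/v[2]).round(4)
E
```

```text
contact_force: [0.2, 0.6, -0.4]
tip rack [-0.006   0.0139  0.0625] tilt -9.0 q [-0.16  0.58  1.65 -0.07  1.06  1.22] F [ 0.2  0.6 -0.4] t 15.05
rack F 0.3 0.5
tool_pos: [0.5877, -0.1502, 0.3887]
tool_rot: [3.131, 0.148, 0.229]
contact_force: [0.6, 0.6, -0.2]
tip rack [ 0.0185 -0.1307  0.2126] tilt -8.5 q [-0.36  0.54  1.26 -0.09  1.46  1.  ] F [ 0.6  0.6 -0.2] t 15.7167
[[102.0, 194.0], [132.0, 177.0], [-45.0, 195.0]]
```

View pics/fin.png

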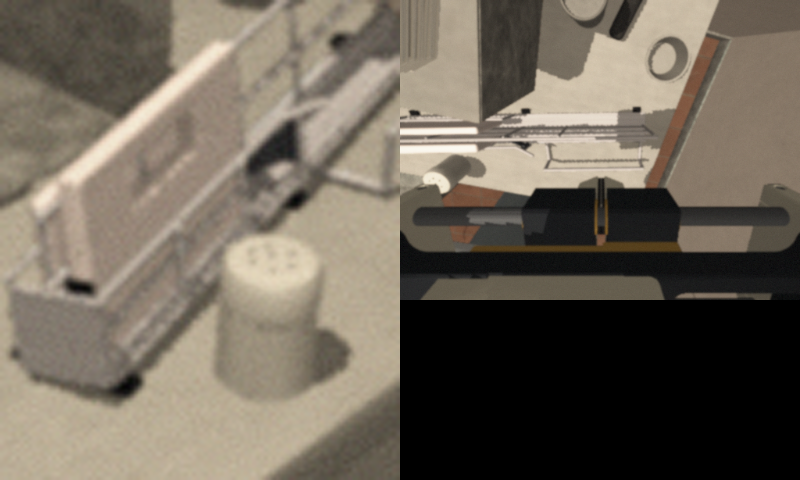

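The left half shows the board standing in the slot, leaning on the fence, with its left end at the buffer near (75,285). The shaker is untouched. To check the catch, I'll compare the leaf's pixels numerically against the pictures taken before entry.

Run:
```python
from plan import *
snap('scene','s8')
print('hinge/tip0/tip.2',proj('s8',np.array([rw(p) for p in ((-.0175,-.002,.033),(-.010,.035,.033),(-.0175,.035,.033),(-.006,.035,.042),(-.006,.035,.024))])).round(1).tolist())
I={t:cv2.imread(f'pics/{t}.png').astype(int).mean(2).astype(int) for t in ('s2','s3','s5','s6','s8')}
for t in I: print(t);print('\n'.join(' '.join('%3d'%v for v in r) for r in I[t][208:234:2,284:314]))
```

```text
hinge/tip0/tip.2 [[307.4, 216.3], [296.7, 222.9], [300.0, 223.9], [295.2, 218.6], [294.7, 226.1]]
s2
153 161 166 164 166 157 156 148 135 128 126 135 153 161 162 164 157 165 180 185 190 200 184 176 168 161 149 155 157 162
149 167 162 152 143 119 125 135 138 122 115 128 153 160 158 168 185 184 187 186 171 138  99  78  78 104 128 147 158 158
146 144 145 132 141 137 138 148 159 140 121 127 158 166 182 187 184 180 172 133  95  64  46  34  54  98 139 169 168 150
128 134 142 135 131 147 156 161 163 155 127 130 164 184 186 182 170 128  86  53  43  36  34  38  56  94 133 156 181 183
144 144 142 148 157 164 161 166 167 150 126 127 169 182 167 135  81  51  39  38  37  36  35  39  57  88 124 163 172 184
133 149 161 163 168 164 161 167 164 137 133 161 163 132  85  48  44  46  48  41  35  35  39  43  49  84 123 149 167 166
134 123 125 140 153 162 172 179 183 180 178 172 122  68  41  42  42  44  54  67  92 113 114 103  89  89 118 126 135 146
130  90  50  72 124 168 186 184 171 145 122 108  86  52  48  64  96 128 157 176 182 186 175 145 123 115 121 123  99  96
132 119 117 140 171 181 171 146 108  77
[... 6112 characters left out ...]
 138 154 165 166 148 122 111  80  47  38  49  65  95 132 160 178 175 169 136 121 106 115 113 101  89
135 133 134 143 157 170 165 143 126 118 118 113  99  76  78  79  84  87 110 143 154 138 131 136 127 119 121 121  93  80
138 141 155 168 163 145 126 126 128 124 113 109 110  96  91  83  82  86  84  95 122 137 139 141 127 118  93  92  82  86
155 167 161 146 124 125 129 127 118 117 107 100 108  96  85 104 137 136 127 127 128 138 139 104  63  39  36  52  75 100
166 144 128 124 134 125 115 117 132 136 122 122 125 110 122 127 132 130 146 146 138 115  71  29  15  15  45  92 123 144
125 127 129 129 112 112 122 127 131 127 129 123 135 135 141 141 145 143 139 133 101  80  74  78  88 100 133 154 157 160
```

The leaf pixels look sprung back, matching s3, but this isn't conclusive. I'll return the wrist camera to the w1 pose, where the catch was known to be at rest, and compare the leaf there.

```bash
echo '{"dx":[0,0,0,0,0,0,0,0],"dy":[0,0,0,0,0,0,0,0],"dz":[0,0,0,0,0,0,0,0],"rx":[0,0,0,0,0,0,0,0],"ry":[0.12,0.03,0,0,0,0,0,0],"rz":[-0.1,-0.12,-0.12,-0.12,-0.12,-0.12,-0.12,-0.12]}' | python3 drive.py | sed -n 2,3p
echo '{"dx":[0,0,0,0,0],"dy":[0,0,0,0,0],"dz":[0,0,0,0,0],"rx":[0,0,0,0,0],"ry":[0,0,0,0,0],"rz":[-0.12,-0.12,-0.12,-0.04,0]}' | python3 drive.py | sed -n 2,3p
python3 - <<'E'
from plan import *
G=np.eye(4);G[:3,:3]=Ro.from_euler('xyz',[-3.141,.003,1.565]).as_matrix();G[:3,3]=[.5247,-.166,.4042];rows([G])
E
```

```text
tool_pos: [0.5855, -0.1433, 0.3804]
tool_rot: [-3.108, 0.014, 1.162]
tool_pos: [0.5856, -0.1434, 0.3806]
tool_rot: [-3.105, -0.0, 1.557]
[-0.0235, -0.0614, -0.0214, -0.0357, -0.0033, -0.0076] [ 0.525 -0.166  0.404]
```

```bash
echo '{"dx":[-0.012,-0.0115,0,0],"dy":[-0.031,-0.0304,0,0],"dz":[-0.011,-0.0104,0,0],"rx":[-0.018,-0.0177,0,0],"ry":[-0.002,-0.0013,0,0],"rz":[-0.004,-0.0036,0,0]}' | python3 drive.py | sed -n 2,4p
python3 - <<'E'
from plan import *
snap('wrist','w9')
a=cv2.imread('pics/w1.png',0).astype(np.float32);b=cv2.imread('pics/w9.png',0).astype(np.float32)
print(robot.observe()['tool_pos'].round(4))
# register on rack behind/rear: fence/rear feet region
reg=(slice(0,110),slice(245,300));sh,r=cv2.phaseCorrelate(a[reg].copy(),b[reg].copy(),cv2.createHanningWindow((55,110),cv2.CV_32F));print('shift',sh,r)
M=np.float32([[1,0,sh[0]],[0,1,sh[1]]]);b2=cv2.warpAffine(b,M,(512,384),flags=cv2.INTER_LINEAR|cv2.WARP_INVERSE_MAP)
print('proj tip in, out, hinge, board right end',proj('w9',np.array([rw(p) for p in ((-.008,.035,.033),(-.0155,.035,.033),(-.0175,-.002,.033),(0,.0355,.1))])).round(1).tolist())
for r in range(22,92,4): print(r,' '.join('%3d'%v for v in a[r,216:246]),'\n   ',' '.join('%3d'%v for v in b2[r,216:246]))
E
```

```text
tool_pos: [0.5238, -0.1668, 0.4053]
tool_rot: [3.139, 0.004, 1.56]
contact_force: [0.1, 0.4, -0.4]
[ 0.5246 -0.1667  0.4049]
shift (-0.7502851386020666, -1.3513521334634504) 1.1087915115886264
proj tip in, out, hinge, board right end [[232.7, 36.6], [226.5, 38.4], [233.5, 72.3], [234.8, 14.2]]
22  75  73  86 105 137 172 188 181 171 175 185 193 191 194 191 188 191 188 173 145 114 102 106 112 105 104 123 129 117 103 
     83  81  96 122 156 188 198 188 167 150 135 123 122 119 120 122 123 121 115 108 101  92  86  85  86  85  86  85  87  92
26 139 133 116 109 114 137 171 185 182 168 175 187 192 193 194 193 191 192 189 181 148 120 120 120 114 102 102 114 127 128 
    145 135 123 120 129 155 186 198 189 168 147 132 124 121 120 121 122 117 112 104  95  91  88  87  89  88  90  99 108 110
30 153 131 110 100 106 112 136 169 188 182 171 172 186 188 194 197 193 192 191 190 172 142 118 123 123 114 101 108 125 129 
    156 135 117 114 117 128 154 182 199 191 170 149 133 123 120 119 116 110 102  96  92  89  85  84  85  90  98 108 114 116
34 160 145 139 134 118 105 112 135 169 186 180 171 176 186 19
[... 2958 characters left out ...]
176 188 188 157 121 101 100 106 100  96 115 150 184 196 196 196 196 194 198 194 
    184 184 183 181 182 182 180 178 177 178 188 198 199 179 144 120 112 112 114 113 132 169 198 207 210 210 208 209 209 209
86 173 173 172 171 170 171 169 169 164 175 189 187 160 124 101  92 101 103 105 109 114 142 172 192 194 197 197 197 196 197 
    187 186 184 186 184 183 181 181 181 184 195 198 182 145 116 104 106 112 113 117 123 145 180 201 209 211 211 209 208 209
90 175 172 172 170 170 170 170 167 163 161 153 148 142 129 108  97  96  99 127 156 179 177 175 181 193 195 197 196 195 194 
    183 183 184 182 183 183 180 179 176 171 164 159 146 126 109 103 105 112 126 152 175 186 187 195 204 209 210 210 208 207
```

The leaf's dark line is in the same columns (236–238 on rows 38–50) as in the first picture, so the catch is sprung back to 0. The board is behind it and the robot is clear of everything, so I'll hand in.

```bash
python3 -c "
from cell import robot, workorder, read_camera
print(workorder.hand_in())"
```

```text
the job is handed in; nothing more can be done
None
```

I stood the board up in the groove, slid it into the slot against the buffer and handed the job in; the catch measures as sprung back behind it, the robot is clear of everything, and hand-in gave no verdict.

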